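# Lower the pellet press and cap the die base

## Task

The pellet press still has its ram up, with the flanged die cap standing on the platen. Crack the red release valve open just a fraction of a turn (anticlockwise), so that the ram sinks slowly, never dropping, all the way down. Then take the cap out from under the press head and seat it, recess down, fully home over the brass spigot of the die base without banging it; keep the cap upright, let go of it, and leave the other things on the bench alone.

Things in the scene. Friction and masses are not known exactly. Their poses are not given: they have to be found in the camera images.
- press: Green bench pellet press, fixed. Origin on the bench under the ram axis; +x runs from its open front (robot side) to its back, +y to its left, z up. Bed 200 x 250 x 30 mm; two 22 mm columns at x=+55, y=+-90 mm. Valve block 65 x 70 mm, 75 mm high, centred at x=-75, y=-160 mm. Gauge at left rear (x=50, y=145 mm, 160 mm high)
- valve (a joint): Release valve, rad: 0 shut, grows opening, anticlockwise from above, about the vertical axis through valve_grip; stop at 1.5. Stays where left; about 0.15 N m to turn. The ram holds below 0.25, starts sinking at 0.27 to 0.42 (varies with load), sinks 18 to 35 mm/s at 0.6, 43 to 58 at 0.8, drops too fast (over 70 mm/s) past 0.9. It follows the valve at once
- valve_grip (a point): On the valve's axis, in the middle of its red upright wing: 46 mm long, 13 mm thick, from 18 mm below to 14 mm above this point. Wing length lies along press x at valve 0 and turns with it. Below it a collar 34 mm in diameter, 24 to 16 mm below this point; block top 39 mm below
- ram (a joint): Ram travel downwards, m: 0 = fully up (platen top 180 mm above the bench), 0.08 = fully down on its stop (platen top 100 mm above the bench)
- platen (a point): Centre of the flat top of the ram's steel platen, 84 mm in diameter; moves with the ram
- cap: Aluminium flanged die cap, about 0.35 kg, loose, standing recess down on the platen. Origin at the centre of its lower face, z up. Flange 64 mm in diameter, 9.5 mm thick; above it a round hub 34 mm in diameter up to 45 mm, with a blue band near the top. In the lower face a blind round recess, 43 mm in diameter and 6.5 mm deep
- base: Dark steel die base, fixed to the bench: disc 96 mm in diameter, 14 mm thick, origin at the centre of its underside, z up. The seated cap's origin is 14 mm above this origin
- spigot (a point): Top centre of the brass centring spigot on the die base: 40 mm in diameter, 6 mm high (14 to 20 mm above the bench), upper edge bevelled 1.5 mm
- flask: Bystander, to be left alone: green conical flask, 72 mm across the foot, 110 mm tall; origin at the middle of its underside
- dish_a: Bystander, to be left alone: flat round clear dish with green leaves, 90 mm across, 14 mm tall; origin at the middle of its underside
- dish_b: Bystander, to be left alone: flat round clear dish with yellow leaves, 90 mm across, 14 mm tall; origin at the middle of its underside
- tomato: Bystander, to be left alone: red tomato, 70 mm across, 54 mm tall; origin at the middle of its underside
- punch: Bystander, to be left alone: small steel die punch, foot 40 mm across, 50 mm tall; origin at the middle of its underside
- slide_box: Bystander, to be left alone: white and blue slide box, 50 x 80 x 28 mm; origin at the middle of its underside
- spatula: Bystander, to be left alone: lab spatula lying flat, 180 mm long
- anvil (a point): Centre of the lower end of the press's fixed anvil, on the ram axis, 232 mm above the bench: 32 mm in diameter, 43 mm long. Above it the head's nose, 50 mm wide, reaches forward to press x=-20 mm; behind is the crosshead: press x 30 to 80 mm, y +-112 mm, 275 to 325 mm above the bench
Not all that is in view belongs to the job. Several things have the shape of the cap; the one meant has the colours described above. Of the things that look like the base, take the one that is farthest to the robot's right at the start.

How it is judged (in metres and radians):
On the way, in this order (a step that is already met when the one before it is completed fails the run):
1. the valve is cracked open and the ram sinks, the cap still standing on it (value of joint ram above 0.015 m and value of joint valve above 0.15 rad and z of cap in the frame of platen between -0.004 and 0.004 m and horizontal distance between cap and platen below 0.03 m).
2. the ram is all the way down, the cap still standing on it (value of joint ram above 0.077 m and z of cap in the frame of platen between -0.004 and 0.004 m and horizontal distance between cap and platen below 0.03 m), for 0.1 s.
At the end, for the whole second after the job is handed in: The ram is fully down (within 5 mm); the cap, upright, released and at rest, sits recess down over the spigot: centred within 4 mm and its flange flat on the die base within 2.5 mm (value of joint ram above 0.075 m and horizontal distance between cap and base below 0.004 m and z of cap in the frame of base between 0.011 and 0.0165 m and angle between cap's own z axis and vertical below 0.06 rad and linear speed of cap below 0.02 m/s); the robot touches nothing.
It fails at once if the ram drops faster than 70 mm/s (velocity of joint ram above 0.07 m/s).
It fails at once if the ram is forced down with the valve shut (value of joint valve below 0.15 rad and velocity of joint ram above 0.02 m/s and value of joint ram above 0.005 m).
It fails at once if the cap is tipped over (more than 30 degrees) (angle between cap's own z axis and vertical above 0.52 rad).
It fails at once if the cap is banged onto the die base (over 80 N) (contact force between cap and base above 80 N).
It fails at once if another thing on the bench is moved by more than 30 mm (distance of any of flask, dish_a, dish_b, tomato, punch, slide_box, spatula from where it was at the start of the episode above 0.03 m).
It also fails if it takes over 64 s, if anything falls off the work surface, if the arm or the gripper's body presses on something with over 40 N, if the wrist force passes 120 N, or if a joint passes its speed limit or range.

## Robot

A 6-joint arm with a two-finger parallel gripper is mounted at the origin on the work surface. World frame = base frame: x ahead of the robot, y to its left, z up, the work surface at z = 0. Lengths are in m, angles in degrees, forces in N, time in s.
With the tool pointing down it reaches from about 0.35 to 0.775 m from the base axis. Payload 5.5 kg.
Tool frame: the origin (TCP) lies between the finger pads; the fingertips stand 19 mm ahead of it and the grasp point (between the pads) is the TCP; z points along the fingers, y is the direction in which the jaws open and shut (so a half turn about z gives the same grasp; the last joint's range is limited). The gripper opens to 85 mm and grips with 20 to 120 N. Pads are 22 mm wide; open, the fingers measure 114 mm over their backs; the gripper's body (76 mm by 85 mm) begins 54 mm behind the grasp point. The pads swing forward as they close: fully open they stand 13 mm farther back than shut.
Start: joints at [-7.998, 17.945, 2.641, 74.691, 0, 82.002], TCP at [0.575, -0, 0.25] pointing down, gripper open.
Joint ranges: [-158.12, 158.12], [-49.38, 96.58], [-58.88, 72.47], [-126.05, 133.96], [-84.25, 85.87], [-180, 180]. Speed limits (degrees/s): [147.25, 147.25, 180, 180, 180, 180].

## Interface

Orientations are given as a 3x3 rotation matrix whose columns are the frame's x, y, z axes.
In Python, from station import state, get_image, close_job gives the robot as it stands.
- The arm moves only by the shell command python3 -m jog 'ROWS' [FORCE]. ROWS is JSON, a list of rows, each a list of 3 entries, a list of its own where there are three numbers: the turn, a rotation vector about the tool's x, y, z in degrees, then the shift along the tool's x, y, z in cm, then the gripper command: -1 is shut, 1 is fully open, values between are in proportion. In form: [[[ax, ay, az], [x, y, z], claw], ...]. A call has 1 to 20 rows; each row is the pose to reach, as a shift and turn from the pose measured when the call began, along the tool's axes at that moment; what a row does not reach only later rows make up. A row lasts 1/12 s, in which the tool goes at most 41.7 mm and 7.16 degrees, less where a joint would pass 70% of its speed; a pose out of reach is approached as far as the arm can. A call with a gripper value outside its range is refused whole. The fingers move at their own pace and stop on an object; FORCE is the grip in N (left out, the last holds). Time passes only in rows, so rows that repeat a pose let the fingers close. It gives the time, the measured TCP pose, the force and the opening at its end, in the units of the state.
- state(): the state, without advancing time (a new reading comes with each control period).
- get_image(name): name is "scene" or "side" or "wrist"; returns a dict with "color" (400x640x3 uint8, red, green, blue), "intrinsics" (3x3 intrinsics, pixels), "dist_coeffs" ([k1, k2, p1, p2, k3] as OpenCV has them; the pictures are not rectified), "extrinsics" (4x4, takes a point from world to camera coordinates). Camera axes: x right, y down, z forward; pixel columns grow to the right and rows downward; lengths in m; the calibration is good to about 2 mm. A picture is of the moment at which its call begins. There is no depth.
- close_job(): hands the job in, once; it reports no verdict.
The state is a dict: "time_s": time; "joint_pos": joint angles; "qd": joint speeds; "tau": joint torques, N m; "ee_pos": TCP position; "orientation": TCP orientation; "ft_force": force on the tool from outside, world axes, zero at the start; "torque": the same for the moment, N m; "opening": finger opening in m.
Only numpy, scipy, OpenCV 4.12 (cv2) and the standard library are available. Lean on these libraries where they do the work, as an engineer would, in place of code of your own. Each camera call takes 0.05 s, during which the arm holds its last target. There are 200 camera calls.

## Working session

There is one attempt and no reset: what is moved stays moved. The work goes in short steps, Python scripts to look and compute and a shell command to move; the robot and the scene stay as the last step left them, time stands still between calls to the robot, and variables do not carry over. Pictures are saved under pics/ and viewed, about 8 in all and at most 12, crops included, and the job is handed in when it is done.

```bash
ls; mkdir -p pics; cat > h.py <<'E'
import numpy as np, cv2, json
from station import state, get_image
def grab(n,tag):
    d=get_image(n); cv2.imwrite(f'pics/{tag}.png',cv2.cvtColor(d['color'],cv2.COLOR_RGB2BGR))
    np.savez(f'pics/{tag}.npz',**{k:np.array(d[k]) for k in d}); return d
def load(tag): return dict(np.load(f'pics/{tag}.npz'))
def ray(d,uv):
    K=np.array(d['intrinsics'],float);D=np.array(d['dist_coeffs'],float);E=np.array(d['extrinsics'],float)
    p=cv2.undistortPoints(np.array([[uv]],float),K,D)[0,0]
    R=E[:3,:3];c=-R.T@E[:3,3];v=R.T@np.array([p[0],p[1],1]);return c,v/np.linalg.norm(v)
def onz(d,uv,z):
    c,v=ray(d,uv);return c+v*(z-c[2])/v[2]
def proj(d,P):
    K=np.array(d['intrinsics'],float);D=np.array(d['dist_coeffs'],float);E=np.array(d['extrinsics'],float)
    return cv2.projectPoints(np.array(P,float).reshape(-1,3),cv2.Rodrigues(E[:3,:3])[0],E[:3,3],K,D)[0][:,0]
def tri(a,ua,b,ub):
    c1,v1=ray(a,ua);c2,v2=ray(b,ub)
    s=np.linalg.lstsq(np.c_[v1,-v2],c2-c1,rcond=None)[0]
    p=c1+v1*s[0];q=c2+v2*s[1];return (p+q)/2,np.linalg.norm(p-q)
E
python3 - <<'E'
from h import *
ims=[]
for n in ('scene','side','wrist'):
    d=grab(n,n+'0');E=d['extrinsics'];print(n,-np.array(E)[:3,:3].T@np.array(E)[:3,3],np.array(d['intrinsics'])[0,0])
s=state();print(s)
E
```

```text
pics
scene [1.01749484 0.37282629 1.10263291] 399.53597499003746
side [ 0.2003816  -0.75164438  1.01216895] 477.7179528488245
wrist [0.5749439  0.06655597 0.37228883] 357.8681060816832
{'time_s': 0.15, 'joint_pos': array([-7.99575786e+00,  1.79828199e+01,  2.59345805e+00,  7.46909403e+01,
        3.28903470e-05,  8.20024265e+01]), 'qd': array([-0.09061361, -0.10716931,  0.25042148,  0.02741992,  0.03227679,
        0.04133709]), 'tau': array([ 1.76330479e-03, -4.81067133e+01,  2.98815805e+01,  1.39078675e-02,
       -1.10673584e-04, -5.56924022e-05]), 'ee_pos': array([5.74654599e-01, 6.64782648e-05, 2.49605758e-01]), 'orientation': array([[-3.15531706e-05,  9.99999036e-01, -1.38783277e-03],
       [ 9.99999980e-01,  3.18245525e-05,  1.95522073e-04],
       [ 1.95566052e-04, -1.38782657e-03, -9.99999018e-01]]), 'ft_force': array([-0.69913239,  0.16162335,  0.26121568]), 'torque': array([ 0.04038872,  0.00050016, -0.06819363]), 'opening': 0.08530504492822406}
```

View pics/scene0.png

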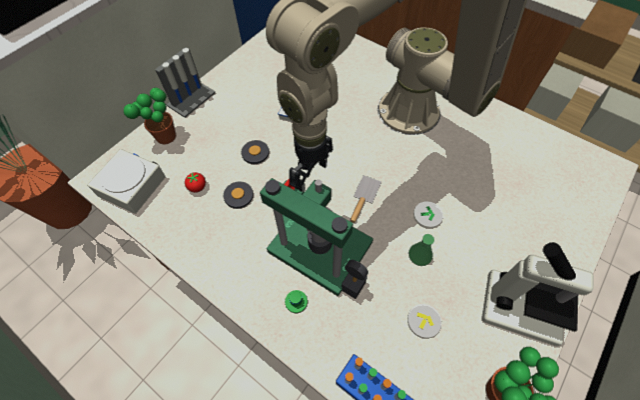

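View pics/side0.png

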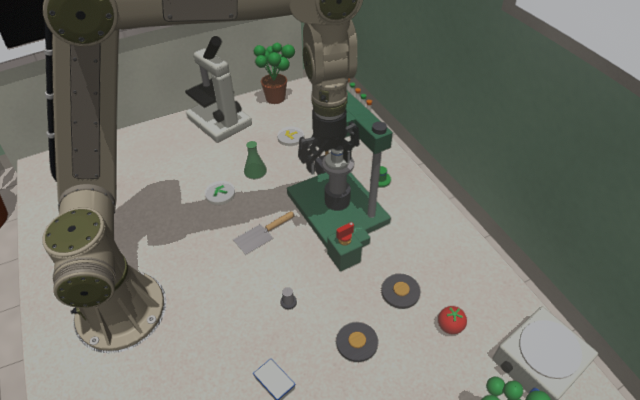

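The scene view shows the press in the middle at (318,240), two bases with spigots at (255,151) and (238,194), and a green cap-shaped thing at (296,301). In the side view the bases are at (401,291) and (357,341), the red valve at (345,232), and an aluminium cap at about (338,160) under the gripper. Next I'll measure these and view enlarged crops.

```bash
python3 - <<'E'
from h import *
S=load('scene0');T=load('side0');W=load('wrist0')
def blobs(d,lo,hi,amin=25):
    m=cv2.inRange(cv2.cvtColor(d['color'],cv2.COLOR_RGB2HSV),lo,hi)
    n,l,st,c=cv2.connectedComponentsWithStats(m);return [(c[i].round(1),st[i]) for i in range(1,n) if st[i][4]>=amin],m
for nm,d in (('scene',S),('side',T)):
    b,_=blobs(d,(10,120,90),(20,255,255))
    for c,s in b:
        p=onz(d,c,.02); print(nm,'brass',c,s[4],p.round(4))
    for lo in ((0,150,90),(172,150,90)):
        b,_=blobs(d,lo,(6 if lo[0]==0 else 180,255,255))
        for c,s in b: print(nm,'red',c,s, onz(d,c,.1).round(3))
a=T['color'][110:280,270:420];w=W['color']
a=cv2.resize(a,None,fx=3.2,fy=3.2,interpolation=cv2.INTER_CUBIC)
cv2.imwrite('pics/c1.png',a[:,:,::-1]);cv2.imwrite('pics/c2.png',cv2.resize(S['color'][130:310,215:385],None,fx=3.2,fy=3.2,interpolation=cv2.INTER_CUBIC)[:,:,::-1])
E
```

```text
scene brass [609.   21.8] 1482 [-0.9308  0.4379  0.02  ]
scene brass [254.2 149.8] 92 [ 0.4895 -0.3214  0.02  ]
scene brass [ 13.2 161.6] 230 [ 1.0114 -0.9425  0.02  ]
scene brass [237.2 192.8] 112 [ 0.6505 -0.2496  0.02  ]
scene brass [357.3 209.4] 114 [0.4724 0.0914 0.02  ]
scene brass [358.8 361.4] 48 [0.8349 0.343  0.02  ]
scene brass [348.9 376.6] 47 [0.879  0.3432 0.02  ]
scene brass [386.7 383. ] 52 [0.8351 0.4262 0.02  ]
scene brass [377.  397.4] 31 [0.8763 0.4244 0.02  ]
scene red [194.9 182.8] [185 173  20  18 217] [ 0.728 -0.33   0.1  ]
side brass [368.8 101.7] 25 [0.9621 0.4587 0.02  ]
side brass [344.3 241.8] 32 [ 0.5874 -0.066   0.02  ]
side brass [400.9 288.2] 164 [ 0.6444 -0.255   0.02  ]
side brass [356.8 339.5] 215 [ 0.483 -0.327  0.02 ]
side red [344.9 231.8] [337 224  17  17 195] [ 0.572 -0.094  0.1  ]
side red [452.7 320.4] [441 307  25  24 356] [ 0.665 -0.415  0.1  ]
```

View pics/c1.png

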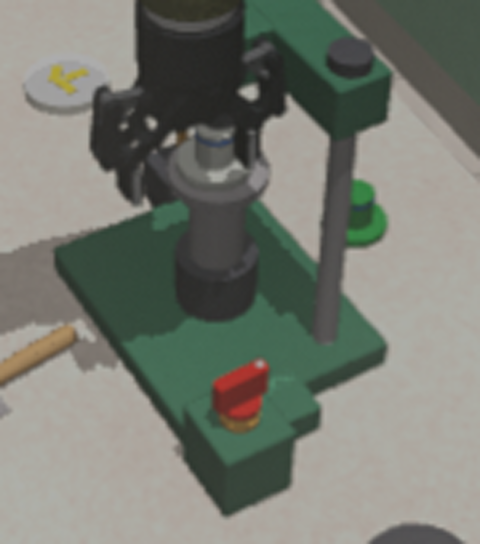

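View pics/c2.png

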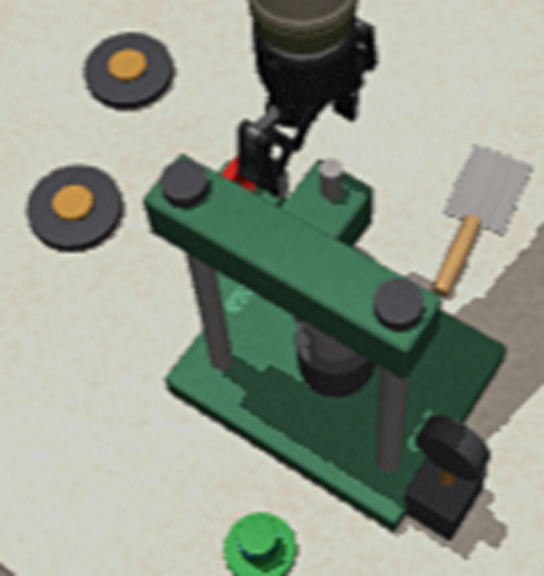

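View pics/wrist0.png

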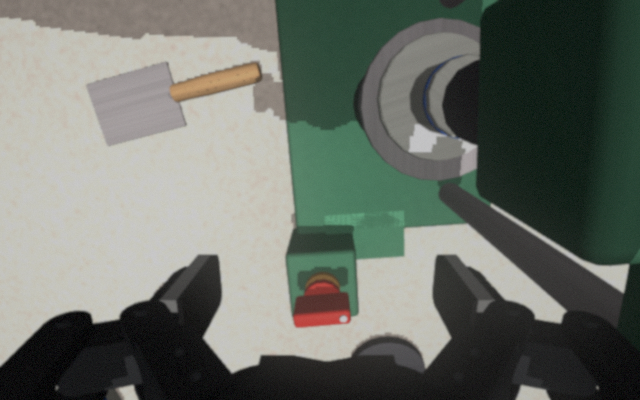

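Aluminium cap with blue band on the platen: side crop (215,150), wrist (455,100). The green cap-shaped thing behind the press, scene (296,301), is the wrong colour. Bases are at about (0.486,-0.324) and (0.648,-0.252); the first has the most negative y, so it is farthest to the right. Next: the press pose and the valve.

```bash
python3 - <<'E'
from h import *
from scipy.optimize import least_squares
S=load('scene0');T=load('side0');W=load('wrist0')
hsv=cv2.cvtColor(W['color'],cv2.COLOR_RGB2HSV)
g=cv2.inRange(hsv,(60,90,15),(95,255,255))
# front edge
pts=[]
for r in list(range(10,70,6))+list(range(120,205,6)):
    c=np.flatnonzero(g[r,262:330]); 
    if len(c): pts.append(onz(W,(262+c[0]-.5,r),.03)[:2])
pts=np.array(pts)
vx,vy,x0,y0=cv2.fitLine(pts.astype(np.float32),cv2.DIST_HUBER,0,.01,.01).ravel()
print('front edge dir',vx,vy,'yaw',np.degrees(np.arctan2(-vx,vy)),'pt',x0,y0,'scatter',np.ptp((pts-[x0,y0])@[-vy,vx]))
# bed right edge cols 410-470
for c in range(410,475,10):
    r=np.flatnonzero(g[200:250,c]); print(c,200+r[-1] if len(r) else None, onz(W,(c,200+r[-1]+.5),.03).round(4) if len(r) else '')
# platen arc: bright grey vs green
gr=cv2.inRange(hsv,(0,0,60),(180,70,255))
P=[]
for th in np.radians(np.arange(105,256,5)):
    # from centre (440,100) go outward, image coordinates
    for r in np.arange(110,40,-.5):
        u=440+r*np.cos(th);v=100-r*np.sin(th)
        if v<0 or v>399:continue
        if gr[int(round(v)),int(round(u))]: P.append((u,v,np.degrees(th),r));break
P=np.array(P);print(P[::3].round(1).tolist())
Q=np.array([onz(W,p[:2],.18)[:2] for p in P])
f=least_squares(lambda x:np.hypot(*(Q-x[:2]).T)-x[2],[.66,.06,.042],loss='soft_l1',f_scale=.001)
print('platen',f.x,np.abs(f.fun).max())
for R in (.042,):
    f=least_squares(lambda x:np.hypot(*(Q-x[:2]).T)-R,[.66,.06],loss='soft_l1',f_scale=.001);print(f.x,f.fun.round(4)[::3])
for p in [(55,250),(180,400),(320,382),(385,347)]: print(p,onz(T,(270+p[0]/3.2,110+p[1]/3.2),.03).round(4))
r=cv2.inRange(hsv,(0,150,60),(6,255,255))|cv2.inRange(hsv,(172,150,60),(180,255,255))
ys,xs=np.nonzero(r);print('red wrist',xs.min(),xs.max(),ys.min(),ys.max(),xs.mean(),ys.mean())
cv2.imwrite('pics/c3.png',cv2.resize(np.hstack([W['color'][255:345,270:380],T['color'][205:295,300:390]]),None,fx=4,fy=4,interpolation=cv2.INTER_CUBIC)[:,:,::-1])
E
```

```text
front edge dir 0.086407736 -0.99625987 yaw -175.04301 pt 0.5463629 0.056913197 scatter 0.019473809314388045
410 224 [ 0.6587 -0.0518  0.03  ]
420 223 [ 0.6689 -0.0507  0.03  ]
430 217 [ 0.6786 -0.0444  0.03  ]
440 217 [ 0.6889 -0.0444  0.03  ]
450 214 [ 0.6988 -0.0413  0.03  ]
460 None 
470 None 
[[418.8, 20.8, 105.0, 82.0], [399.5, 29.9, 120.0, 81.0], [383.8, 43.8, 135.0, 79.5], [371.6, 60.5, 150.0, 79.0], [363.7, 79.6, 165.0, 79.0], [361.0, 100.0, 180.0, 79.0], [362.7, 120.7, 195.0, 80.0], [368.6, 141.2, 210.0, 82.5], [381.7, 158.3, 225.0, 82.5], [398.7, 171.4, 240.0, 82.5], [418.8, 179.2, 255.0, 82.0]]
platen [0.63375424 0.0674558  0.04168386] 0.0008919894367177758
[0.63415101 0.06747327] [-0.0001  0.0001 -0.0001 -0.0001 -0.0001 -0.0004 -0.0004  0.0003 -0.
 -0.0001  0.    ]
(55, 250) [0.5266 0.1755 0.03  ]
(180, 400) [ 0.5513 -0.0316  0.03  ]
(320, 382) [ 0.6646 -0.0659  0.03  ]
(385, 347) [ 0.7337 -0.0568  0.03  ]
red wrist 294 349 282 325 319.70093457943926 308.67289719626166
```

View pics/c3.png

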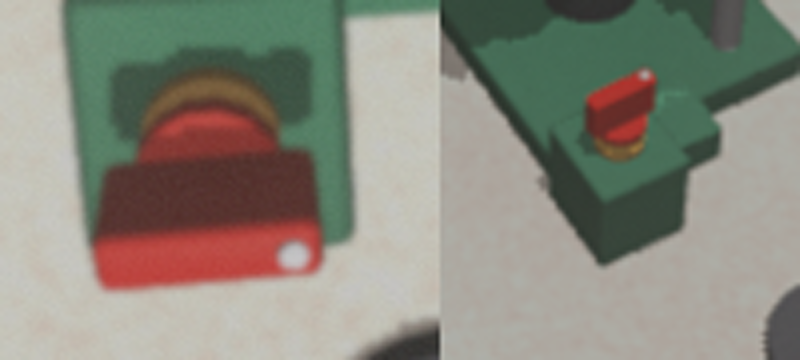

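The crop shows the wing's top face at wrist pixels of about (294,316) (349,310) (350,322) (296,327). Now to work out the valve axis and the refined base position.

```bash
python3 - <<'E'
from h import *
S=load('scene0');T=load('side0');W=load('wrist0')
q=np.array([onz(W,p,.128)[:2] for p in [(293.75,315.75),(348.75,310.5),(350.5,322),(296.25,327.5)]])
print(q.round(4).tolist(),q.mean(0)); e=(q[1]-q[0]+q[2]-q[3]);print('yaw',np.degrees(np.arctan2(e[1],e[0])),np.linalg.norm(e)/2)
for a in (6,7,8):
    t=np.radians(a);R=np.array([[np.cos(t),-np.sin(t)],[np.sin(t),np.cos(t)]]);print(a,np.array([.634,.0675])+R@[-.075,-.16])
# side: wing corners from c3 crop (x-440)/4+300 , y/4+205
print([onz(T,((x-440)/4+300,y/4+205),.128).round(4).tolist() for x,y in [(587,101),(645,70),(655,76)]])
# column end caps, scene crop c2 and side crop c1
print('col R',tri(S,(215+186/3.2,130+182/3.2),T,(270+350/3.2,110+55/3.2)))
print('base',tri(S,(254.2,149.8),T,(356.8,339.5)))
# dark disc check in side and scene
for d,c,nm in ((T,(357,341),'side'),(S,(255,151),'scene')):
    h=cv2.cvtColor(d['color'],cv2.COLOR_RGB2HSV); x,y=c
    m=((h[...,2]<100)|((h[...,0]>9)&(h[...,0]<21)&(h[...,1]>110))).astype(np.uint8)
    n,l,st,ce=cv2.connectedComponentsWithStats(m);k=l[y,x];cn=cv2.findContours((l==k).astype(np.uint8),0,cv2.CHAIN_APPROX_NONE)[0]
    print(nm,st[k],ce[k],onz(d,cv2.fitEllipse(max(cn,key=len))[0],.009))
E
```

```text
[[0.5486, -0.0931], [0.5915, -0.0884], [0.5931, -0.0988], [0.5503, -0.1038]] [ 0.57087713 -0.09600949]
yaw 6.447455270579827 0.04310314770277104
6 [ 0.57613541 -0.09946314]
7 [ 0.57905813 -0.10044759]
8 [ 0.58199759 -0.10138087]
[[0.5454, -0.1014, 0.128], [0.5882, -0.0951, 0.128], [0.5914, -0.1021, 0.128]]
col R (array([ 0.69504548, -0.01715126,  0.32903189]), np.float64(0.001986252796447751))
base (array([ 0.48557318, -0.32491149,  0.01366201]), np.float64(0.0019500822634177712))
side [ 336  323   42   39 1274] [356.58241758 341.97174254] [ 0.48277021 -0.32733141  0.009     ]
scene [242 140  27  24 503] [254.92246521 152.04970179] [ 0.48969341 -0.32012056  0.009     ]
```

Valve axis at about (0.573,-0.097), wing yaw 6.5°; the column and press geometry agree within about 4 mm. First move: above the valve, turned so the jaws straddle the wing.

```bash
python3 -m jog '[[[0,0,-6.9],[-0.7,0,0],1],[[0,0,-13.8],[-1.4,0,0],1],[[0,0,-20.7],[-2.1,0,0],1],[[0,0,-27.6],[-2.8,-0.1,0],1],[[0,0,-34.5],[-3.5,-0.1,0],1],[[0,0,-41.4],[-4.2,-0.1,0],1],[[0,0,-48.3],[-4.9,-0.1,0],1],[[0,0,-55.2],[-5.6,-0.1,0.5],1],[[0,0,-62.1],[-6.3,-0.1,1],1],[[0,0,-69],[-7,-0.1,1.5],1],[[0,0,-75.9],[-7.7,-0.2,2],1],[[0,0,-82.8],[-8.4,-0.2,2.5],1],[[0,0,-89.7],[-9,-0.2,3],1],[[0,0,-96.5],[-9.7,-0.2,3.5],1],[[0,0,-96.5],[-9.7,-0.2,4],1],[[0,0,-96.5],[-9.7,-0.2,4],1],[[0,0,-96.5],[-9.7,-0.2,4],1]]' 30
python3 - <<'E'
from h import *
d=grab('wrist','w1');print(state()['ee_pos'],state()['joint_pos'])
cv2.imwrite('pics/w1s.png',d['color'][:,:,::-1])
h=cv2.cvtColor(d['color'],cv2.COLOR_RGB2HSV)
r=((h[...,0]<7)|(h[...,0]>172))&(h[...,1]>140)&(h[...,2]>140)
n,l,st,c=cv2.connectedComponentsWithStats(r.astype(np.uint8))
for i in range(1,n):
    if st[i][4]>60: print(st[i],onz(d,c[i],.128), [onz(d,p,.128).round(4).tolist() for p in cv2.boxPoints(cv2.minAreaRect(cv2.findNonZero((l==i).astype(np.uint8))))])
E
```

```text
time_s: 1.57
ee_pos: [0.5722, -0.0966, 0.2091]
orientation: [[-0.994, -0.11, -0.003], [-0.11, 0.994, 0.001], [0.002, 0.001, -1.0]]
ft_force: [0.4, -0.7, 0.0]
opening: 0.0853
[ 0.57246877 -0.09655589  0.20951654] [-1.74917422e+01  1.94519284e+01 -9.85230804e-01  6.96699065e+01
 -5.13085210e-03 -2.38704508e+01]
[305 178  31  21 462] [ 0.55403242 -0.10121057  0.128     ] [[0.5495, -0.1116, 0.128], [0.5476, -0.0942, 0.128], [0.5596, -0.0929, 0.128], [0.5615, -0.1104, 0.128]]
[   0  259   38   55 1226] [ 0.64204666 -0.29591649  0.128     ] [[0.6271, -0.3126, 0.128], [0.6161, -0.2896, 0.128], [0.6554, -0.2799, 0.128], [0.6679, -0.3037, 0.128]]
```

View pics/w1s.png

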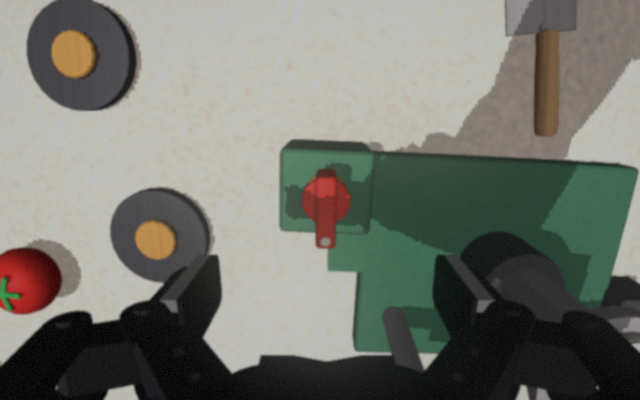

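The wing top runs from (325,171) to (326,247), aligned with the image vertical. The base at (80,55) is in full view.

```bash
python3 - <<'E'
from h import *
d=load('w1')
a,b=onz(d,(325.5,170.5),.128),onz(d,(326,247.5),.128);print(a,b,(a+b)/2,np.linalg.norm(a-b))
h=cv2.cvtColor(d['color'],cv2.COLOR_RGB2HSV)
m=((h[...,0]>9)&(h[...,0]<21)&(h[...,1]>120)&(h[...,2]>80)).astype(np.uint8);m[:,200:]=0
n,l,st,c=cv2.connectedComponentsWithStats(m)
for i in range(1,n):
    if st[i][4]>200: 
        print('brass',st[i],c[i],onz(d,c[i],.0195))
k=((h[...,2]<100)).astype(np.uint8);k[150:]=0;k[:,200:]=0
cn=max(cv2.findContours(k,0,cv2.CHAIN_APPROX_NONE)[0],key=len);e=cv2.fitEllipse(cv2.convexHull(cn));print('disc',e,onz(d,e[0],.010))
E
```

```text
[ 0.54385467 -0.10019453  0.128     ] [ 0.59134165 -0.09475431  0.128     ] [ 0.56759816 -0.09747442  0.128     ] 0.0477975855472138
brass [  52   30   43   48 1647] [73.00728597 53.69945355] [ 0.4856192  -0.32256207  0.0195    ]
brass [ 135  220   41   39 1229] [155.29292107 239.39381611] [ 0.64620334 -0.25150923  0.0195    ]
disc ((81.53599548339844, 53.9418830871582), (104.8444595336914, 118.37440490722656), 143.6216278076172) [ 0.48462596 -0.32126229  0.01      ]
```

```bash
python3 -m jog '[[[0,0,0],[0.2,0,2],1],[[0,0,0],[0.2,0,4],0.5],[[0,0,0],[0.2,-0.05,6],0],[[0,0,0],[0.2,-0.05,7.5],-0.2],[[0,0,0],[0.2,-0.05,8.6],-0.3],[[0,0,0],[0.2,-0.05,8.6],-0.4],[[0,0,0],[0.2,-0.05,8.6],-0.5],[[0,0,0],[0.2,-0.05,8.6],-0.6],[[0,0,0],[0.2,-0.05,8.6],-0.7],[[0,0,0],[0.2,-0.05,8.6],-1],[[0,0,0],[0.2,-0.05,8.6],-1],[[0,0,0],[0.2,-0.05,8.6],-1],[[0,0,0],[0.2,-0.05,8.6],-1]]' 40
```

```text
time_s: 2.7
ee_pos: [0.5713, -0.0975, 0.1249]
orientation: [[-0.994, -0.111, 0.001], [-0.111, 0.994, -0.0], [-0.001, -0.0, -1.0]]
ft_force: [0.0, 0.3, 6.4]
opening: 0.0122
```

```bash
python3 -m jog '[[[0,0,-4],[0,0,-0.1],-1],[[0,0,-8],[0,0,-0.1],-1],[[0,0,-12],[0,0,-0.1],-1],[[0,0,-16],[0,0,-0.1],-1],[[0,0,-20],[0,0,-0.1],-1],[[0,0,-24],[0,0,-0.1],-1],[[0,0,-27],[0,0,-0.1],-1],[[0,0,-30],[0,0,-0.1],-1],[[0,0,-30],[0,0,-0.1],-1],[[0,0,-30],[0,0,-0.1],-1]]' 40
python3 - <<'E'
from h import *
d=grab('side','s1');a=d['color'][90:290,270:430]
b=load('side0')['color'][90:290,270:430]
cv2.imwrite('pics/s1c.png',cv2.resize(np.hstack([b,a]),None,fx=2.4,fy=2.4)[:,:,::-1])
E
```

```text
time_s: 3.53
ee_pos: [0.5711, -0.097, 0.1251]
orientation: [[-0.806, -0.592, -0.0], [-0.592, 0.806, 0.001], [-0.0, 0.001, -1.0]]
ft_force: [2.0, 1.0, -8.0]
opening: 0.0121
```

View pics/s1c.png

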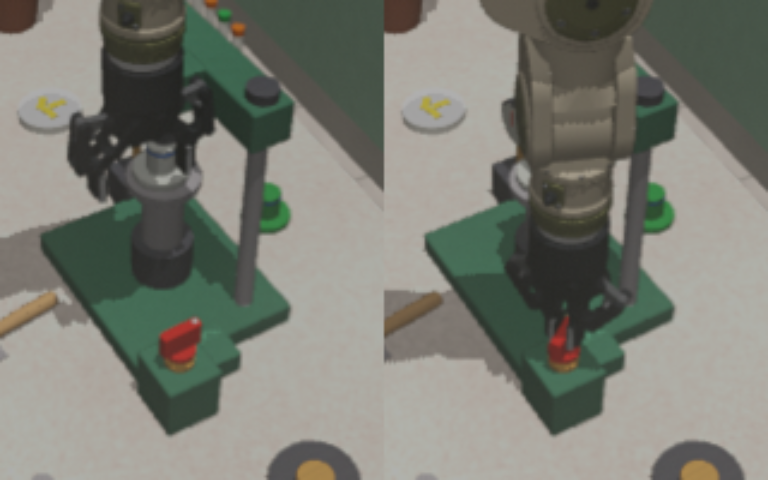

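The right-hand crop shows the wing turned about 30° in the jaws. The cap edge, just visible at (518,178), is still near its start height. I'll wait a moment and compare frames.

```bash
python3 -m jog '[[[0,0,0],[0,0,0],-1],[[0,0,0],[0,0,0],-1],[[0,0,0],[0,0,0],-1],[[0,0,0],[0,0,0],-1],[[0,0,0],[0,0,0],-1],[[0,0,0],[0,0,0],-1],[[0,0,0],[0,0,0],-1],[[0,0,0],[0,0,0],-1],[[0,0,0],[0,0,0],-1],[[0,0,0],[0,0,0],-1]]'
python3 - <<'E'
from h import *
a=load('s1');d=grab('side','s2')
df=cv2.absdiff(a['color'],d['color']).max(2)>40
n,l,st,c=cv2.connectedComponentsWithStats(df.astype(np.uint8))
print([(st[i].tolist()) for i in range(1,n) if st[i][4]>8])
# where would the platen/cap front-left visible edge lie
for z in (.18,.14,.1): print(z,proj(d,[[.634,.0675,z],[.60,.0675+.025,z]]).round(1).tolist())
E
```

```text
time_s: 4.42
ee_pos: [0.5711, -0.097, 0.1251]
orientation: [[-0.806, -0.592, -0.0], [-0.592, 0.806, 0.001], [-0.0, 0.001, -1.0]]
ft_force: [1.3, 1.5, -5.1]
opening: 0.0124
[[322, 157, 9, 8, 41], [325, 164, 5, 6, 14], [322, 169, 9, 9, 34]]
0.18 [[337.9, 160.9], [321.9, 159.1]]
0.14 [[337.6, 172.1], [322.1, 170.2]]
0.1 [[337.4, 182.8], [322.2, 180.9]]
```

The platen and cap edge has moved down by several pixels, so the ram is sinking slowly. Next I let go of the valve and rise.

```bash
python3 -m jog '[[[0,0,0],[0,0,0],-0.6],[[0,0,0],[0,0,0],-0.3],[[0,0,0],[0,0,0],0],[[0,0,0],[0,0,0],0],[[0,0,0],[0,0,-1],0.2],[[0,0,0],[0,0,-2.5],0.4],[[0,0,0],[0,0,-5],0.5],[[0,0,0],[0,0,-8],0.6],[[0,0,0],[0,0,-11],1],[[0,0,0],[0,0,-14],1],[[0,0,0],[0,0,-14],1],[[0,0,0],[0,0,-14],1]]'
python3 - <<'E'
from h import *
print(state()['joint_pos'].round(1));
a=load('s2');d=grab('side','s3');
# rows where the wing shows
h=cv2.cvtColor(d['color'],cv2.COLOR_RGB2HSV);r=((h[...,0]<7)|(h[...,0]>172))&(h[...,1]>140)&(h[...,2]>90);r[:,:320]=0;r[:,370:]=0;r[280:]=0
print(cv2.boundingRect(cv2.findNonZero(r.astype(np.uint8))))
E
```

```text
time_s: 5.47
ee_pos: [0.5723, -0.0976, 0.2683]
orientation: [[-0.806, -0.592, 0.005], [-0.592, 0.806, -0.001], [-0.004, -0.004, -1.0]]
ft_force: [-0.1, -0.3, -0.3]
opening: 0.0852
[-17.6  18.1   5.4  77.    0.  -53.9]
(339, 222, 13, 19)
```

```bash
cat >> h.py <<'E'
from scipy.spatial.transform import Rotation as Ro
def go(pos,az,el):
    """pose as jog turn/shift: tool heading azimuth az, el deg below horizontal, jaws horizontal"""
    s=state();R0=np.array(s['orientation']);a,e=np.radians([az,el])
    z=np.array([np.cos(a)*np.cos(e),np.sin(a)*np.cos(e),-np.sin(e)]);y=np.array([-np.sin(a),np.cos(a),0]);x=np.cross(y,z)
    R=np.c_[x,y,z];v=Ro.from_matrix(R0.T@R).as_rotvec(degrees=True);d=R0.T@(np.array(pos)-s['ee_pos'])*100
    print('turn',v.round(1),np.linalg.norm(v).round(1),'shift',d.round(2),np.linalg.norm(d).round(1));print('now',s['ee_pos'].round(4))
E
python3 - <<'E'
from h import *
go((.475,.05,.25),6.5,45)
E
```

```text
turn [ 11.7 -43.8  28.3] 53.5 shift [-0.95 17.58  1.61] 17.7
now [ 0.5714 -0.0973  0.2662]
```

```bash
python3 -m jog '[[[1.2,-4.4,2.8],[-0.1,1.8,0.2],1],[[2.3,-8.8,5.7],[-0.2,3.5,0.3],1],[[3.5,-13.1,8.5],[-0.3,5.3,0.5],1],[[4.7,-17.5,11.3],[-0.4,7,0.6],1],[[5.9,-21.9,14.2],[-0.5,8.8,0.8],1],[[7,-26.3,17],[-0.6,10.5,1],1],[[8.2,-30.7,19.8],[-0.7,12.3,1.1],1],[[9.4,-35,22.6],[-0.8,14,1.3],1],[[10.5,-39.4,25.5],[-0.9,15.8,1.4],1],[[11.7,-43.8,28.3],[-0.95,17.6,1.6],1],[[11.7,-43.8,28.3],[-0.95,17.6,1.6],1],[[11.7,-43.8,28.3],[-0.95,17.6,1.6],1]]'
python3 - <<'E'
from h import *
print(state()['joint_pos'].round(1))
d=grab('wrist','w2');s=grab('side','s4')
cv2.imwrite('pics/w2s.png',np.vstack([cv2.resize(d['color'],(480,300)),cv2.resize(s['color'][100:275,250:530],(480,300))])[:,:,::-1])
E
```

```text
time_s: 6.52
ee_pos: [0.4708, 0.0516, 0.2454]
orientation: [[-0.708, -0.115, 0.697], [-0.081, 0.993, 0.081], [-0.702, 0.001, -0.712]]
ft_force: [0.4, 0.1, 1.2]
opening: 0.085
[-10.9 -24.4 -54.5  16.6  12.2 -12.6]
```

View pics/w2s.png

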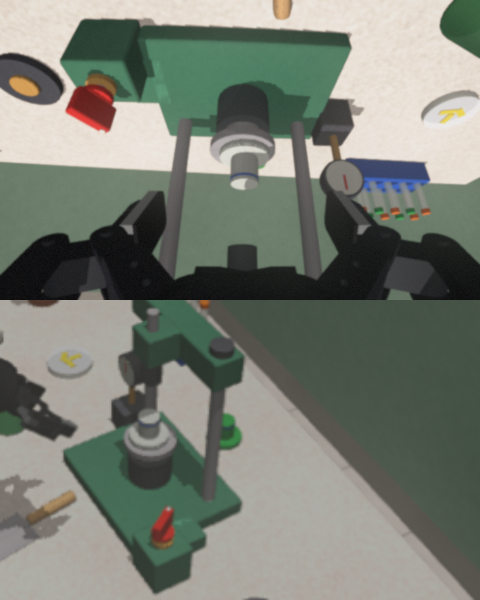

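The ram looks down, with the cap standing on it: hub top at about (325,247) in full wrist pixels, and at about (336,166) in side. I'll wait, then check that it has stopped and triangulate.

```bash
python3 -m jog '[[[0,0,0],[0,0,0],1],[[0,0,0],[0,0,0],1],[[0,0,0],[0,0,0],1],[[0,0,0],[0,0,0],1],[[0,0,0],[0,0,0],1],[[0,0,0],[0,0,0],1],[[0,0,0],[0,0,0],1],[[0,0,0],[0,0,0],1],[[0,0,0],[0,0,0],1],[[0,0,0],[0,0,0],1],[[0,0,0],[0,0,0],1],[[0,0,0],[0,0,0],1]]'
python3 - <<'E'
from h import *
d=grab('wrist','w3');s=grab('side','s5');o=load('s4')
a=o['color'][150:215,310:370];b=s['color'][150:215,310:370]
print('moved px',(cv2.absdiff(a,b).max(2)>40).sum())
print(tri(d,(325,247),s,(336.3,166.5)))
c=np.array([.634,.0675,0])
for n,im in (('side',s),('wrist',d)): print(n,'pred hub top, platen rim front:',proj(im,[c+[0,0,.145],c+[0,0,.1]]).round(1).tolist())
cv2.imwrite('pics/c5.png',np.hstack([cv2.resize(d['color'][130:265,260:395],(400,400),interpolation=cv2.INTER_CUBIC),cv2.resize(b[:60],(400,400),interpolation=cv2.INTER_CUBIC)])[:,:,::-1])
E
```

```text
time_s: 7.62
ee_pos: [0.4757, 0.0499, 0.251]
orientation: [[-0.702, -0.113, 0.703], [-0.081, 0.994, 0.079], [-0.707, -0.001, -0.707]]
ft_force: [-0.5, 0.7, 0.3]
opening: 0.0852
moved px 393
(array([0.62723194, 0.06342011, 0.1705855 ]), np.float64(0.006120710022681534))
side pred hub top, platen rim front: [[337.7, 170.8], [337.4, 182.8]]
wrist pred hub top, platen rim front: [[326.7, 221.3], [326.8, 179.9]]
```

View pics/c5.png

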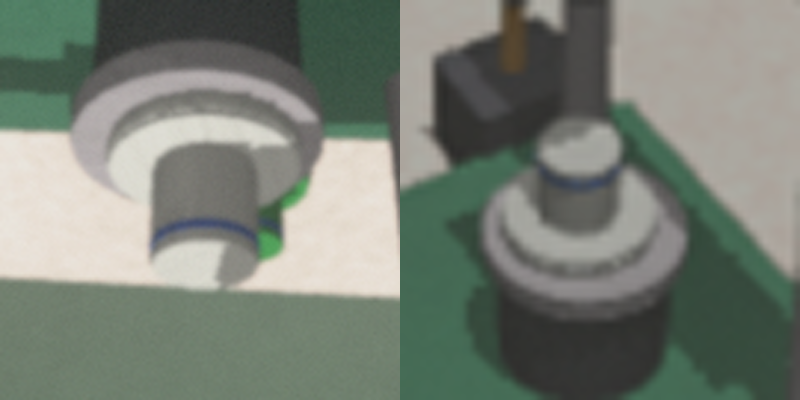

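Now the hub top is at wrist (330,218) and side (337,172), close to the fully-down prediction.

```bash
python3 - <<'E'
from h import *
d=load('w3');s=load('s5')
w=(260+207*135/400,130+262*135/400);t=(310+180*60/400,150+148*60/400)
print(tri(d,w,s,t),onz(d,w,.145),onz(s,t,.145))
# hub base on flange / flange ellipse centre z=.1095: wrist crop flange top x 108..303, centre y~148 ; side crop x 495..660,y~210
w2=(260+205*135/400,130+152*135/400);t2=(310+(578-400)*60/400,150+208*60/400)
print(tri(d,w2,s,t2))
b=grab('side','s6');print('moved',(cv2.absdiff(b['color'],s['color']).max(2)[150:215,310:370]>40).sum())
c=np.array(onz(s,t,.145));c[2]=.136
for k in (.12,): 
    a=np.radians(6.5);go(c-np.array([np.cos(a),np.sin(a),0])*k,6.5,45)
go(c,6.5,45);print(c)
E
```

```text
(array([0.63294967, 0.06928201, 0.14097957]), np.float64(0.0033887523022701946)) [0.6279927  0.06966839 0.145     ] [0.62984499 0.06329728 0.145     ]
(array([0.63300053, 0.07021868, 0.10297873]), np.float64(0.0018420271083727537))
moved 0
turn [-0.1  0.   0.1] 0.1 shift [ 5.68 -0.4  10.59] 12.0
now [0.4757 0.0499 0.251 ]
turn [-0.1  0.   0.1] 0.1 shift [-2.8  -0.4  19.07] 19.3
now [0.4757 0.0499 0.251 ]
[0.62984499 0.06329728 0.136     ]
```

```bash
python3 -m jog '[[[0,0,0],[0.8,0,1.5],1],[[0,0,0],[1.6,0,3],1],[[0,0,0],[2.3,0,4.6],1],[[0,0,0],[3.1,0,6.2],1],[[0,0,0],[3.9,0,7.7],1],[[0,0,0],[4.7,0,9.3],1],[[0,0,0],[5.5,0,10.8],1],[[0,0,0],[5.5,0,10.8],1],[[0,0,0],[5.5,0,10.8],1],[[0,0,0],[5.5,0,10.8],1]]'
python3 - <<'E'
from h import *
print(state()['joint_pos'].round(1)); go((.632,.068,.136),6.5,45)
E
```

```text
time_s: 8.6
ee_pos: [0.5293, 0.0544, 0.1517]
orientation: [[-0.721, -0.115, 0.683], [-0.083, 0.993, 0.08], [-0.688, 0.001, -0.726]]
ft_force: [-0.2, 0.1, 0.1]
opening: 0.0851
[ -8.3  -6.8 -58.8  -4.5  10.2 -10.9]
turn [ 0.1 -1.6  0.1] 1.6 shift [-6.44  0.17  8.26] 10.5
now [0.5293 0.0544 0.1517]
```

Joint 3 is at its limit (-58.8°), so this pre-pose is only just reachable. I'll fit a simple kinematic model to the recorded states to see which tilts can be reached at the cap and at the base.

```bash
cat > kin.py <<'E'
import numpy as np
from scipy.spatial.transform import Rotation as Ro
from scipy.optimize import least_squares
D=[([-7.998,17.945,2.641,74.691,0],(.575,0,.25)),([-17.49,19.45,-.985,69.67,0],(.57247,-.09656,.2095)),
([-17.6,18.1,5.4,77,0],(.5716,-.0974,.2672)),([-10.9,-24.4,-54.5,16.6,12.2],(.4708,.0516,.2454)),([-8.3,-6.8,-58.8,-4.5,10.2],(.5293,.0544,.1517))]
def fk(q,x):
    h,L1,L2,o,a,Lt=x;q1,q2,q3,q4,q5=np.radians(q)
    f=q2-q3;p=f+q4
    w=np.array([L1*np.sin(q2)+L2*np.cos(f),o,h+L1*np.cos(q2)-L2*np.sin(f)])
    R=Ro.from_euler('YZ',[p,q5])   # intrinsic
    Z=Ro.from_euler('z',q1)
    P=w+Ro.from_euler('Y',p).apply([a,0,0])+R.apply([Lt,0,0])
    return Z.apply(P),Z.apply(R.apply([1,0,0]))
f=least_squares(lambda x:np.concatenate([fk(q,x)[0]-p for q,p in D]+[.01*(x-[.3,.4,.4,.08,.1,.25])]),[.3,.4,.4,.08,.1,.25])
X=f.x
lo=np.array([-158,-49.4,-58.9,-126,-84.2]);hi=np.array([158,96.6,72.5,134,85.9])
def ik(pos,az,el):
    a,e=np.radians([az,el]);d=np.array([np.cos(a)*np.cos(e),np.sin(a)*np.cos(e),-np.sin(e)])
    def r(q):
        P,t=fk(q,X);return np.concatenate([(P-pos)*10,t-d])
    g=least_squares(r,np.clip([np.degrees(np.arctan2(pos[1],pos[0]))-8,0,-40,0,5],lo+.1,hi-.1),bounds=(lo,hi),x_scale=30)
    return g.x.round(1),np.abs(g.fun).max().round(4)
E
python3 - <<'E'
from kin import *
print(X.round(3),(f.fun[:15]*1000).round(1)); print(fk(D[3][0],X)[1],fk(D[4][0],X)[1])
for el in (30,45,50,60): print('cap',el,ik((.632,.068,.136),6.5,el))
for el in (30,45,50,60):
  for az in (-33,-41,-60): print('base',el,az,ik((.4855,-.3235,.05),az,el))
E
```

```text
[0.318 0.51  0.43  0.08  0.164 0.28 ] [  2.8  -0.1  -4.4  -2.6   1.1  -4.8   6.   -1.6  -3.    9.1  -2.1   2.7
 -14.3   1.6   9.5]
[ 0.6981967   0.08075592 -0.71133666] [ 0.68351176  0.07924561 -0.72562512]
cap 30 (array([ -5.8,  19.4, -58.9, -44.9,  10.5]), np.float64(0.0404))
cap 45 (array([ -4.6,  10.5, -48.4, -13.3,   7.8]), np.float64(0.0))
cap 50 (array([ -4.1,   9.6, -43.4,  -2.5,   6.8]), np.float64(0.0))
cap 60 (array([ -3.3,  11. , -32.8,  16.6,   4.9]), np.float64(0.0))
base 30 -33 (array([-47.7,  24. , -58.9, -38.4,  12.9]), np.float64(0.1826))
base 30 -41 (array([-39.3,  25.2, -58.9, -41.5,  -4.4]), np.float64(0.1759))
base 30 -60 (array([-27.8,  36.2, -58.9, -56.9, -29.9]), np.float64(0.0626))
base 45 -33 (array([-46. ,  22.2, -58.4, -34.9,   9.2]), np.float64(0.0))
base 45 -41 (array([-41.9,  22.6, -58.3, -35.9,   0.6]), np.float64(0.0))
base 45 -60 (array([-32.6,  22.7, -53.6, -27.9, -19. ]), np.float64(0.0))
base 50 -33 (array([-45.4,  18.5, -53.9, -21.8,   8. ]), np.float64(0.0))
base 50 -41 (array([-41.8,  18.8, -53.9, -22.7,   0.5]), np.float64(0.0))
base 50 -60 (array([-33.8,  19.7, -49.7, -16.3, -16.5]), np.float64(0.0))
base 60 -33 (array([-44.3,  16. , -44.1,   0.4,   5.6]), np.float64(0.0))
base 60 -41 (array([-41.8,  16.1, -44. ,  -0.2,   0.4]), np.float64(0.0))
base 60 -60 (array([-36. ,  17.5, -40.9,   3.7, -11.7]), np.float64(0.0))
```

Elevation 50° works at the cap. It also works at the base with azimuth about -50°, leaving roughly 5° of margin. I'll approach and retreat along the tool axis, which also clears the anvil.

```bash
python3 - <<'E'
from h import *
go((.566,.0605,.2126),6.5,50)
E
```

```text
turn [0.1 3.4 0.1] 3.4 shift [-6.88  0.19 -1.87] 7.1
now [0.5293 0.0544 0.1517]
```

```bash
python3 -m jog '[[[0,0.7,0],[-1.4,0,-0.4],1],[[0,1.4,0],[-2.8,0.1,-0.8],1],[[0,2.1,0],[-4.2,0.1,-1.1],1],[[0,2.8,0],[-5.6,0.2,-1.5],1],[[0,3.4,0],[-6.9,0.2,-1.9],1],[[0,3.4,0],[-6.9,0.2,-1.9],1],[[0,3.4,0],[-6.9,0.2,-1.9],1],[[0,3.4,0],[-6.9,0.2,-1.9],1],[[0,3.4,0],[-6.9,0.2,-1.9],1]]'
python3 - <<'E'
from h import *
go((.630,.068,.136),6.5,50);print(state()['joint_pos'].round(1))
d=grab('wrist','w4')
# fingers and hub: bright hub lateral extent, measured on rows
c=np.array([.632,.068,0]);print(proj(d,[c+[0,0,.145],c+[0,0,.1095]]).round(0).tolist())
cv2.imwrite('pics/w4s.png',d['color'][:,:,::-1])
E
```

```text
time_s: 9.35
ee_pos: [0.5643, 0.0606, 0.2115]
orientation: [[-0.762, -0.115, 0.637], [-0.087, 0.993, 0.075], [-0.642, 0.001, -0.767]]
ft_force: [-0.5, -0.3, -0.1]
opening: 0.0854
turn [ 0.1 -0.1  0. ] 0.2 shift [-0.22 -0.03 10.03] 10.0
now [0.5643 0.0606 0.2115]
[ -6.1  -7.2 -45.7  12.2   8.2  -9.7]
[[326.0, 226.0], [326.0, 182.0]]
```

View pics/w4s.png

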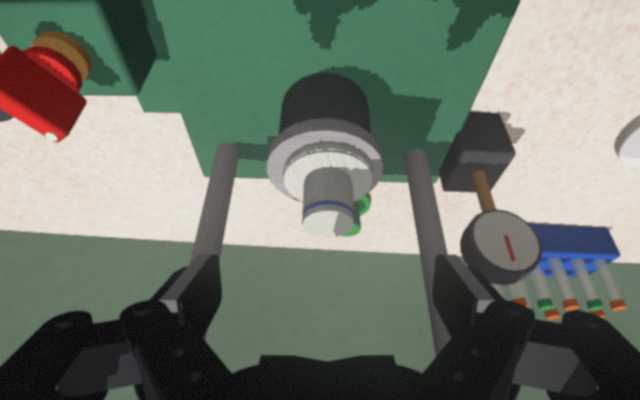

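The hub is at (329,218), midway between the fingers (about 218 and 438), and the path is clear.

```bash
python3 - <<'E'
from h import *
d=load('w4');print(onz(d,(329.5,219),.145),onz(load('w3'),(329.9,218.4),.145),tri(load('w4'),(329.5,219),load('s6'),(337,172.2)))
h=cv2.cvtColor(d['color'],cv2.COLOR_RGB2HSV)
m=((h[...,0]>100)&(h[...,0]<130)&(h[...,1]>70)).astype(np.uint8);m[:150]=0;m[240:]=0;m[:,280:][:,100:]=0;m[:,:280]=0
print('band',cv2.boundingRect(cv2.findNonZero(m)))
E
```

```text
[0.62355364 0.06923569 0.145     ] [0.62793947 0.069696   0.145     ] (array([0.63353361, 0.07021982, 0.13828023]), np.float64(0.0009699035508073452))
band (305, 201, 46, 10)
```

```bash
python3 -m jog '[[[0,0,0],[0,0.1,1.5],1],[[0,0,0],[-0.1,0.1,3],1],[[0,0,0],[-0.1,0.1,4.5],1],[[0,0,0],[-0.1,0.1,6],1],[[0,0,0],[-0.2,0.1,7],1],[[0,0,0],[-0.2,0.1,8],1],[[0,0,0],[-0.2,0.1,9],1],[[0,0,0],[-0.2,0.1,9.6],1],[[0,0,0],[-0.2,0.1,10],1],[[0,0,0],[-0.2,0.1,10],1],[[0,0,0],[-0.2,0.1,10],1],[[0,0,0],[-0.2,0.1,10],1]]' 40
```

```text
time_s: 10.4
ee_pos: [0.6296, 0.0693, 0.1365]
orientation: [[-0.762, -0.115, 0.638], [-0.088, 0.993, 0.075], [-0.642, 0.001, -0.767]]
ft_force: [0.8, 0.5, 0.7]
opening: 0.0853
```

```bash
python3 -m jog '[[[0,0,0],[0,0,0],0.4],[[0,0,0],[0,0,0],0.2],[[0,0,0],[0,0,0],0.05],[[0,0,0],[0,0,0],-0.05],[[0,0,0],[0,0,0],-0.1],[[0,0,0],[0,0,0],-0.15],[[0,0,0],[0,0,0],-0.2],[[0,0,0],[0,0,0],-0.3],[[0,0,0],[0,0,0],-1],[[0,0,0],[0,0,0],-1],[[0,0,0],[0,0,0],-1],[[0,0,0],[0,0,0],-1]]' 40
```

```text
time_s: 11.4
ee_pos: [0.6297, 0.0691, 0.1367]
orientation: [[-0.761, -0.115, 0.638], [-0.087, 0.993, 0.074], [-0.642, 0.001, -0.766]]
ft_force: [-2.4, -2.9, 4.1]
opening: 0.0325
```

Gripped: opening 32.5 mm for the 34 mm hub. Next I retreat along the tool axis.

```bash
python3 -m jog '[[[0,0,0],[-0.1,0,-0.2],-1],[[0,0,0],[-0.1,0,-0.5],-1],[[0,0,0],[-0.1,0,-1],-1],[[0,0,0],[0,0,-2],-1],[[0,0,0],[0,0,-3.2],-1],[[0,0,0],[0,0,-4.5],-1],[[0,0,0],[0,0,-6],-1],[[0,0,0],[0,0,-7.5],-1],[[0,0,0],[0,0,-9],-1],[[0,0,0],[0,0,-10.5],-1],[[0,0,0],[0,0,-12],-1],[[0,0,0],[0,0,-12],-1],[[0,0,0],[0,0,-12],-1]]'
python3 - <<'E'
from h import *
from kin import ik
s=state();print(s['ft_force'],s['joint_pos'].round(1))
go((.48,-.05,.25),-15,50)
for p,az in (((.48,-.05,.25),-15),((.46,-.22,.22),-35),((.4855,-.3235,.15),-50),((.4855,-.3235,.05),-50)): print(ik(p,az,50))
E
```

```text
time_s: 12.48
ee_pos: [0.5529, 0.0601, 0.2298]
orientation: [[-0.76, -0.115, 0.64], [-0.087, 0.993, 0.074], [-0.644, 0.001, -0.765]]
ft_force: [0.4, 0.0, -3.7]
opening: 0.0324
[ 0.4476877   0.01782584 -3.72380396] [ -6.3  -9.9 -45.1  15.5   8.3  -9.9]
turn [13.9  0.1 16.5] 21.6 shift [  5.2  -10.1   -7.03] 13.4
now [0.5529 0.0601 0.2298]
(array([-15.8, -21.9, -49.8,  22.2,   0.5]), np.float64(0.0))
(array([-34.4, -14.9, -50.6,  14.4,  -0.4]), np.float64(0.0))
(array([-37.8,   3.7, -47.6,  -0.6,  -7.8]), np.float64(0.0))
(array([-37.8,  19.1, -52.6, -21.1,  -7.8]), np.float64(0.0))
```

Weight on the wrist is about 3.5 N, so the cap is held. Swinging toward the base.

```bash
python3 -m jog '[[[2.3,0,2.7],[0.9,-1.7,-1.2],-1],[[4.6,0,5.5],[1.7,-3.4,-2.3],-1],[[7,0,8.2],[2.6,-5,-3.5],-1],[[9.3,0,11],[3.5,-6.7,-4.7],-1],[[11.6,0,13.7],[4.3,-8.4,-5.9],-1],[[13.9,0.1,16.5],[5.2,-10.1,-7],-1],[[13.9,0.1,16.5],[5.2,-10.1,-7],-1],[[13.9,0.1,16.5],[5.2,-10.1,-7],-1]]'
python3 - <<'E'
from h import *
go((.4855,-.3235,.16),-50,50)
E
```

```text
time_s: 13.15
ee_pos: [0.4799, -0.0501, 0.2492]
orientation: [[-0.74, 0.259, 0.62], [0.199, 0.966, -0.166], [-0.642, 0.0, -0.767]]
ft_force: [-0.1, 0.5, -2.6]
opening: 0.033
turn [22.5 -0.1 26.8] 35.0 shift [ -0.12 -26.26  11.72] 28.8
now [ 0.4799 -0.0501  0.2492]
```

```bash
python3 -m jog '[[[2.2,0,2.7],[0,-2.6,1.2],-1],[[4.5,0,5.4],[0,-5.3,2.3],-1],[[6.8,0,8],[0,-7.9,3.5],-1],[[9,0,10.7],[0,-10.5,4.7],-1],[[11.2,0,13.4],[0,-13.1,5.9],-1],[[13.5,0,16.1],[0,-15.8,7],-1],[[15.8,0,18.8],[-0.1,-18.4,8.2],-1],[[18,-0.1,21.4],[-0.1,-21,9.4],-1],[[20.2,-0.1,24.1],[-0.1,-23.6,10.5],-1],[[22.5,-0.1,26.8],[-0.1,-26.3,11.7],-1],[[22.5,-0.1,26.8],[-0.1,-26.3,11.7],-1],[[22.5,-0.1,26.8],[-0.1,-26.3,11.7],-1],[[22.5,-0.1,26.8],[-0.1,-26.3,11.7],-1]]'
python3 - <<'E'
from h import *
d=grab('side','s7');w=grab('wrist','w7');s=state();print(s['ee_pos'],s['joint_pos'].round(1),s['orientation'].round(3).tolist())
def brass(d):
    h=cv2.cvtColor(d['color'],cv2.COLOR_RGB2HSV);m=((h[...,0]>9)&(h[...,0]<21)&(h[...,1]>120)&(h[...,2]>80)).astype(np.uint8)
    n,l,st,c=cv2.connectedComponentsWithStats(m);return [(st[i].tolist(),c[i].round(1).tolist(),onz(d,c[i],.0195).round(4).tolist()) for i in range(1,n) if st[i][4]>60]
print('side',brass(d));print('wrist',brass(w))
t=s['ee_pos'];print('pred cap side top',proj(d,[t+[0,0,.0083]]),'wrist',proj(w,[t+[0,0,.0083]]))
def band(d,box):
    h=cv2.cvtColor(d['color'],cv2.COLOR_RGB2HSV);m=((h[...,0]>100)&(h[...,0]<130)&(h[...,1]>90)).astype(np.uint8)
    n,l,st,c=cv2.connectedComponentsWithStats(m);return [st[i].tolist() for i in range(1,n) if st[i][4]>6]
print(band(d,0),band(w,0))
cv2.imwrite('pics/p7.png',np.hstack([cv2.resize(w['color'],(400,250)),cv2.resize(d['color'][225:395,260:532],(400,250))])[:,:,::-1])
E
```

```text
time_s: 14.23
ee_pos: [0.4852, -0.3229, 0.1587]
orientation: [[-0.494, 0.765, 0.413], [0.587, 0.644, -0.491], [-0.641, 0.0, -0.767]]
ft_force: [0.8, 0.8, -3.7]
opening: 0.0331
[ 0.48522992 -0.32272393  0.15963938] [-37.8   0.1 -48.1   2.5  -7.7   9.4] [[-0.493, 0.765, 0.414], [0.586, 0.644, -0.491], [-0.643, 0.0, -0.766]]
side [([394, 282, 15, 14, 164], [400.9, 288.2], [0.6446, -0.2549, 0.0195]), ([349, 332, 17, 16, 213], [356.9, 339.5], [0.4833, -0.327, 0.0195])]
wrist [([294, 34, 63, 58, 2871], [325.1, 62.8], [0.4836, -0.322, 0.0195]), ([526, 104, 57, 42, 1670], [554.0, 125.0], [0.6438, -0.2516, 0.0195])]
pred cap side top [[360.16293228 303.21150634]] wrist [[326.61199804 307.19299282]]
[[256, 377, 13, 14, 15], [270, 386, 24, 14, 33], [531, 388, 8, 4, 20]] [[29, 243, 37, 61, 815], [76, 255, 31, 58, 706], [119, 266, 26, 58, 617], [284, 269, 86, 18, 568], [53, 379, 5, 5, 8]]
```

The spigot in wrist is at (325,63), giving (0.484,-0.322). Now the last picture, to measure where the cap sits in the jaws (its offset along the tool heading).

```bash
python3 - <<'E'
from h import *
w=load('w7');cv2.imwrite('pics/p8.png',cv2.resize(w['color'][0:375,200:460],None,fx=1.6,fy=1.6,interpolation=cv2.INTER_CUBIC)[:,:,::-1])
E
```

```text
(no output)
```

View pics/p8.png

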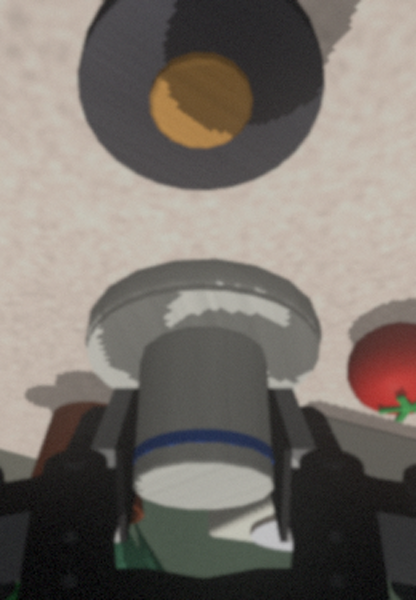

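The crop shows the spigot ellipse at columns 149–252 and rows 52–150, the base's far edge at row 188, the cap flange's near edge at row 258 (lower) and 288 (upper rim), and the hub top centred at (204,486). From these I work out the offsets.

```bash
python3 - <<'E'
from h import *
w=load('w7');s=state();t=s['ee_pos'];R=s['orientation'];hd=np.array([R[0,2],R[1,2],0]);hd/=np.linalg.norm(hd);lat=np.array([-hd[1],hd[0],0])
px=lambda x,y:np.array([200+x/1.6,y/1.6])
H=.0367
for k in (-4,-2,0,2,4):
  c=t+hd*k/1000-[0,0,H]
  P=proj(w,[c+[0,0,.045],c-hd*.032,c-hd*.032+[0,0,.0095],c+[0,0,.045]+hd*.017]); print(k,((P-[200,0])*1.6).round(0).tolist())
print('cap hub top via ray',[((onz(w,px(204,486),t[2]-H+.045)-t)@v*1000).round(1) for v in (hd,lat)])
print('flange near low edge',[((onz(w,px(205,258.5),t[2]-H)-t)@v*1000+o for v,o in ((hd,32),(lat,0)))] if 0 else (onz(w,px(205,258.5),t[2]-H)-t)@hd*1000+32,(onz(w,px(205,258.5),t[2]-H)-t)@lat*1000)
sp=onz(w,px(200.5,101.5),.02);far=onz(w,px(201,188.5),.014)-hd*.048
near=onz(w,px(200.5,150),.02)-hd*.020
print('spigot',sp,'base from far edge',far,'spig far',near)
for p in (sp,far,near): print('rel TCP along/lat mm',((p-t)@hd*1000).round(1),((p-t)@lat*1000).round(1))
E
```

```text
-4 [[203.0, 486.0], [202.0, 239.0], [202.0, 272.0], [203.0, 508.0]]
-2 [[203.0, 489.0], [202.0, 246.0], [202.0, 278.0], [203.0, 511.0]]
0 [[203.0, 492.0], [202.0, 251.0], [202.0, 284.0], [203.0, 513.0]]
2 [[203.0, 494.0], [202.0, 257.0], [202.0, 290.0], [203.0, 515.0]]
4 [[203.0, 497.0], [202.0, 263.0], [202.0, 295.0], [203.0, 517.0]]
cap hub top via ray [np.float64(-3.9), np.float64(0.3)]
flange near low edge 2.4383027804843245 0.6607793400782258
spigot [ 0.48370543 -0.32201211  0.02      ] base from far edge [ 0.48434662 -0.32285106  0.014     ] spig far [ 0.48538179 -0.32419225  0.02      ]
rel TCP along/lat mm -1.5 -0.7
rel TCP along/lat mm -0.5 -0.8
rel TCP along/lat mm 1.2 -0.8
```

```bash
python3 - <<'E'
from h import *
from scipy.optimize import least_squares
w=load('w7');s=state();t=s['ee_pos'];R=s['orientation'];hd=np.array([R[0,2],R[1,2],0]);hd/=np.linalg.norm(hd);lat=np.array([-hd[1],hd[0],0]);up=np.array([0,0,1.])
a=np.linspace(0,2*np.pi,181)
def circ(c,r,A,z): return ((proj(w,c+A[2]*z+r*(np.cos(a)[:,None]*A[0]+np.sin(a)[:,None]*A[1]))-[200,0])*1.6)
def pred(k,H,th):
    Rt=Ro.from_rotvec(lat*th).as_matrix();A=(Rt@hd,Rt@lat,Rt@up)
    c=t+A[0]*k-A[2]*H
    lo=circ(c,.032,A,0);hi=circ(c,.032,A,.0095);top=circ(c,.017,A,.045)
    return np.array([lo[:,1].min(),hi[:,1].min(),hi[:,0].min(),hi[:,0].max(),top[:,1].min(),top[:,1].max(),top[:,0].min(),top[:,0].max()])
obs=np.array([258.5,288,88,322,463,508,134,274])
print(pred(0,.0367,0).round(0),obs)
for th in (0,None):
    f=least_squares(lambda x:(pred(x[0]/1e3,x[1]/1e3,th if th is not None else x[2]/57.3)-obs)[[0,1,2,3,5,6,7]],[0,36.7,0]);print(f.x.round(2),f.fun.round(1))
E
```

```text
[251. 284.  80. 325. 465. 513. 129. 277.] [258.5 288.   88.  322.  463.  508.  134.  274. ]
[ 5.85 39.86  0.  ] [-0.6  1.1 -2.6 -2.3 -0.6 -1.9 -0.9]
[ 5.98 40.12 -1.05] [-0.5  0.5 -2.  -2.9  0.  -1.8 -0.9]
```

The readings disagree: the hub says -4 mm and the flange +2 mm along the heading, while the fit says about +6 mm with a depth bias. I'll descend to just above the spigot and compare the flange rim with the base rim at nearly the same depth, which cancels the camera bias.

```bash
python3 -m jog '[[[0,0,0],[0.8,0,0.9],-1],[[0,0,0],[1.6,0,1.8],-1],[[0,0,0],[2.4,0,2.7],-1],[[0,0,0],[3.2,0,3.6],-1],[[0,0,0],[4,0,4.5],-1],[[0,0,0],[4.8,-0.05,5.4],-1],[[0,0,0],[5.5,-0.05,6.2],-1],[[0,0,0],[6,-0.05,6.7],-1],[[0,0,0],[6.2,-0.05,7],-1],[[0,0,0],[6.2,-0.05,7],-1],[[0,0,0],[6.2,-0.05,7],-1],[[0,0,0],[6.2,-0.05,7],-1]]'
python3 - <<'E'
from h import *
w=grab('wrist','w9');sd=grab('side','s9');s=state();t=s['ee_pos'];R=s['orientation'];hd=np.array([R[0,2],R[1,2],0]);hd/=np.linalg.norm(hd)
print(t,s['joint_pos'].round(1),s['ft_force'])
g=w['color'].astype(int)
for c in (327,):
    print(c,[(r,g[r,c-2:c+3].mean(0).round().astype(int).tolist()) for r in range(90,260,3)])
b=t-hd*0;print('pred rows: disc near edge top(.014), flange low/hi near edge, spigot near', proj(w,[np.array([.485,-.323,.014])-hd*.048,t-[0,0,.0367]-hd*.032,t-[0,0,.0272]-hd*.032]).round(1).tolist())
E
```

```text
time_s: 15.33
ee_pos: [0.4839, -0.3213, 0.0672]
orientation: [[-0.493, 0.765, 0.416], [0.585, 0.645, -0.492], [-0.644, 0.001, -0.765]]
ft_force: [-0.4, 0.1, -2.7]
opening: 0.0328
[ 0.48384855 -0.32139916  0.06721065] [-37.8  10.7 -55.4 -15.6  -7.7   9.4] [-0.35158902  0.44493735 -3.25432812]
327 [(90, [44, 42, 43]), (93, [43, 41, 42]), (96, [44, 43, 43]), (99, [47, 47, 47]), (102, [47, 46, 46]), (105, [47, 46, 47]), (108, [49, 47, 49]), (111, [48, 46, 48]), (114, [47, 46, 47]), (117, [51, 50, 52]), (120, [61, 59, 61]), (123, [45, 45, 47]), (126, [46, 45, 46]), (129, [46, 44, 46]), (132, [47, 44, 46]), (135, [46, 45, 47]), (138, [48, 46, 48]), (141, [46, 44, 46]), (144, [48, 47, 48]), (147, [47, 47, 46]), (150, [51, 47, 45]), (153, [84, 66, 42]), (156, [88, 67, 43]), (159, [103, 78, 48]), (162, [95, 85, 74]), (165, [89, 88, 84]), (168, [93, 92, 88]), (171, [95, 94, 90]), (174, [101, 101, 95]), (177, [100, 99, 94]), (180, [114, 113, 108]), (183, [177, 176, 168]), (186, [177, 176, 168]), (189, [176, 175, 167]), (192, [172, 170, 162]), (195, [119, 119, 113]), (198, [113, 112, 107]), (201, [113, 112, 107]), (204, [100, 100, 94]), (207, [92, 92, 87]), (210, [92, 91, 87]), (213, [92, 91, 87]), (216, [91, 91, 86]), (219, [92, 91, 87]), (222, [91, 90, 86]), (225, [92, 91, 87]), (228, [92, 92, 87]), (231, [92, 92, 87]), (234, [92, 91, 87]), (237, [92, 92, 88]), (240, [91, 90, 87]), (243, [91, 91, 86]), (246, [92, 91, 88]), (249, [91, 91, 88]), (252, [93, 92, 88]), (255, [91, 91, 87]), (258, [93, 92, 88])]
pred rows: disc near edge top(.014), flange low/hi near edge, spigot near [[325.1, 96.0], [325.7, 156.1], [325.7, 176.5]]
```

```bash
python3 - <<'E'
from h import *
w=load('w9');s=state();t=s['ee_pos'];R=s['orientation'];hd=np.array([R[0,2],R[1,2],0]);hd/=np.linalg.norm(hd);lat=np.array([-hd[1],hd[0],0])
A=lambda r,z,c=327:(onz(w,(c,r),z)-t)@hd*1000
print('disc centre by rim',A(120,.014)+48,'by spigot near',A(151.5,.014)+20)
for H in (.0367,.0385,.040): print('cap k',H,A(160.5,t[2]-H)+32,A(180.5,t[2]-H+.0095)+32)
g=w['color'].astype(int)
print([(r,g[r,325:330].mean().round().astype(int)) for r in list(range(60,92,2))+list(range(114,126))])
# lateral: rim-highlight, flange & brass extents on rows
for r in (154,156,158):
    m=(g[r,:,0]-g[r,:,2]>25);x=np.flatnonzero(m[260:400])+260;print(r,'brass cols',x.min() if len(x) else None,x.max() if len(x) else None)
for r in (185,195,205): print(r,[(c,int(g[r,c].mean())) for c in list(range(236,262,2))+list(range(396,424,2))])
E
```

```text
disc centre by rim 13.560703281503478 by spigot near 3.5337978610120544
cap k 0.0367 2.418277628977375 2.297715850417184
cap k 0.0385 4.48507648707092 4.612451409832385
cap k 0.04 6.207408868815545 6.54139770934513
[(60, np.int64(115)), (62, np.int64(114)), (64, np.int64(115)), (66, np.int64(116)), (68, np.int64(116)), (70, np.int64(115)), (72, np.int64(115)), (74, np.int64(115)), (76, np.int64(103)), (78, np.int64(58)), (80, np.int64(45)), (82, np.int64(44)), (84, np.int64(43)), (86, np.int64(45)), (88, np.int64(44)), (90, np.int64(43)), (114, np.int64(47)), (115, np.int64(47)), (116, np.int64(47)), (117, np.int64(51)), (118, np.int64(58)), (119, np.int64(62)), (120, np.int64(60)), (121, np.int64(53)), (122, np.int64(48)), (123, np.int64(46)), (124, np.int64(46)), (125, np.int64(45))]
154 brass cols 306 343
156 brass cols 300 349
158 brass cols 297 353
185 [(236, 81), (238, 80), (240, 79), (242, 83), (244, 80), (246, 79), (248, 79), (250, 79), (252, 78), (254, 78), (256, 76), (258, 76), (260, 73), (396, 70), (398, 75), (400, 78), (402, 79), (404, 80), (406, 80), (408, 80), (410, 80), (412, 81), (414, 79), (416, 80), (418, 82), (420, 101), (422, 168)]
195 [(236, 135), (238, 89), (240, 80), (242, 79), (244, 79), (246, 81), (248, 81), (250, 80), (252, 80), (254, 77), (256, 78), (258, 85), (260, 92), (396, 82), (398, 78), (400, 77), (402, 79), (404, 82), (406, 80), (408, 80), (410, 82), (412, 86), (414, 138), (416, 184), (418, 191), (420, 192), (422, 192)]
205 [(236, 190), (238, 193), (240, 194), (242, 193), (244, 179), (246, 145), (248, 99), (250, 81), (252, 79), (254, 95), (256, 136), (258, 131), (260, 164), (396, 95), (398, 89), (400, 81), (402, 107), (404, 153), (406, 181), (408, 187), (410, 185), (412, 186), (414, 187), (416, 191), (418, 190), (420, 191), (422, 192)]
```

```bash
python3 - <<'E'
from h import *
w=load('w9');s=state();t=s['ee_pos'];R=s['orientation'];hd=np.array([R[0,2],R[1,2],0]);hd/=np.linalg.norm(hd)
A=lambda r,z,c=325:(onz(w,(c,r),z)-t)@hd*1000
for dz in (0,-.003): print(dz,'base by lower rim',A(77,dz)+48,'by spigot',A(151.5,.014+dz)+20,'cap',A(160.5,t[2]-.0367+dz)+32)
d=hd*.0015;go(t+d-[0,0,.008],np.degrees(np.arctan2(hd[1],hd[0])),50)
E
```

```text
0 base by lower rim 4.036923194468422 by spigot 3.530547503608293 cap 2.415413979925539
-0.003 base by lower rim 6.228766338945952 by spigot 6.807117726231127 cap 5.859980915215292
turn [ 0.   0.1 -0.1] 0.1 shift [ 0.4  -0.    0.71] 0.8
now [ 0.4838 -0.3214  0.0672]
```

Relative offset: the base centre is about 1.2 mm ahead of the cap and lateral is aligned to under 0.3 mm. Next I lower in small steps while watching the force.

```bash
python3 -m jog '[[[0,0,0],[0.0,0,0.2],-1],[[0,0,0],[0.2,0,0.4],-1],[[0,0,0],[0.35,0,0.6],-1],[[0,0,0],[0.42,0,0.69],-1],[[0,0,0],[0.42,0,0.69],-1],[[0,0,0],[0.42,0,0.69],-1],[[0,0,0],[0.42,0,0.69],-1]]'
python3 -m jog '[[[0,0,0],[0.06,0,0.08],-1],[[0,0,0],[0.13,0,0.15],-1],[[0,0,0],[0.19,0,0.23],-1],[[0,0,0],[0.26,0,0.31],-1],[[0,0,0],[0.26,0,0.31],-1],[[0,0,0],[0.26,0,0.31],-1]]'
```

```text
time_s: 16.02
ee_pos: [0.4846, -0.3223, 0.0591]
orientation: [[-0.493, 0.765, 0.415], [0.585, 0.644, -0.492], [-0.644, 0.001, -0.765]]
ft_force: [0.1, -0.0, -3.3]
opening: 0.0328
time_s: 16.52
ee_pos: [0.4845, -0.3223, 0.0549]
orientation: [[-0.493, 0.765, 0.415], [0.585, 0.644, -0.492], [-0.644, 0.001, -0.765]]
ft_force: [0.7, 0.2, -2.9]
opening: 0.0328
```

```bash
python3 -m jog '[[[0,0,0],[0.05,0,0.06],-1],[[0,0,0],[0.1,0,0.12],-1],[[0,0,0],[0.16,0,0.19],-1],[[0,0,0],[0.21,0,0.25],-1],[[0,0,0],[0.21,0,0.25],-1],[[0,0,0],[0.21,0,0.25],-1]]'; python3 -c "
from h import *
s=state();print(s['ee_pos'],s['ft_force'],s['torque'])"
```

```text
time_s: 17.02
ee_pos: [0.4845, -0.3222, 0.0515]
orientation: [[-0.493, 0.765, 0.415], [0.586, 0.644, -0.492], [-0.643, 0.001, -0.765]]
ft_force: [-1.2, -0.2, -3.5]
opening: 0.0326
[ 0.48447461 -0.32223023  0.05149483] [-1.1503417  -0.20915717 -3.46231172] [0.7087075  0.56706027 0.00256044]
```

```bash
python3 -m jog '[[[0,0,0],[0.03,0,0.04],-1],[[0,0,0],[0.06,0,0.08],-1],[[0,0,0],[0.1,0,0.12],-1],[[0,0,0],[0.1,0,0.12],-1],[[0,0,0],[0.1,0,0.12],-1]]'
```

```text
time_s: 17.43
ee_pos: [0.4849, -0.3226, 0.0507]
orientation: [[-0.492, 0.765, 0.416], [0.585, 0.644, -0.493], [-0.645, 0.001, -0.764]]
ft_force: [-3.0, 1.9, 3.5]
opening: 0.0324
```

Contact came at TCP z 0.0507, which puts the cap origin at 0.0140: exactly the seated height. Releasing and backing out along the tool axis.

```bash
python3 -m jog '[[[0,0,0],[0,0,0],-0.15],[[0,0,0],[0,0,0],-0.05],[[0,0,0],[0,0,0],0.1],[[0,0,0],[0,0,0],0.4],[[0,0,0],[0,0,0],1],[[0,0,0],[0,0,0],1],[[0,0,0],[0,0,0],1],[[0,0,0],[0,0,0],1],[[0,0,0],[0,0,-1],1],[[0,0,0],[0,0,-3],1],[[0,0,0],[0,0,-5],1],[[0,0,0],[0,0,-7],1],[[0,0,0],[0,0,-9],1],[[0,0,0],[0,0,-11],1],[[0,0,0],[0,0,-13],1],[[0,0,0],[0,0,-13],1],[[0,0,0],[0,0,-13],1],[[0,0,0],[0,0,-13],1]]'
python3 - <<'E'
from h import *
w=grab('wrist','w10');sd=grab('side','s10');s=state();print(s['ee_pos'],s['ft_force'],s['opening'])
def band(d):
    h=cv2.cvtColor(d['color'],cv2.COLOR_RGB2HSV);m=((h[...,0]>100)&(h[...,0]<130)&(h[...,1]>80)).astype(np.uint8)
    n,l,st,c=cv2.connectedComponentsWithStats(m);return [(st[i].tolist(),c[i].round(1)) for i in range(1,n) if st[i][4]>6]
print('bands w',band(w),'side',band(sd))
b=np.array([.485,-.323,0])
for n,d in (('w',w),('side',sd)): print(n,proj(d,[b+[0,0,z] for z in (0,.014,.0235,.059)]).round(1).tolist())
# low-saturation mid/bright cap inside dark disc in side view: ring of dark pixels round the flange
g=cv2.cvtColor(sd['color'],cv2.COLOR_RGB2HSV);x=sd['color'].astype(int)
print([(r,x[r,355:359].mean().round().astype(int).item()) for r in range(300,370,2)])
print([(c,x[340,c].mean().round().astype(int).item()) for c in range(330,386,2)])
brass=(g[...,0]>9)&(g[...,0]<21)&(g[...,1]>120);print('brass left at base',brass[325:355,340:375].sum())
# bystanders moved? compare with start, masks outside robot/press
o=load('side0')['color'];df=(cv2.absdiff(o,sd['color']).max(2)>45).astype(np.uint8)
for nm,(u,v) in dict(flask=(255,160),dish_a=(220,193),dish_b=(290,137),tomato=(452,320),punch=(288,298),box=(274,379),spatula=(255,238)).items(): print(nm,df[v-14:v+14,u-14:u+14].sum())
E
```

```text
time_s: 18.93
ee_pos: [0.4311, -0.2588, 0.15]
orientation: [[-0.492, 0.765, 0.416], [0.585, 0.644, -0.493], [-0.645, 0.001, -0.764]]
ft_force: [1.0, 0.0, -0.3]
opening: 0.0855
[ 0.43076064 -0.25872053  0.14907316] [-0.13986941 -0.97513953 -0.02156754] 0.08569603939170596
bands w [([58, 0, 21, 92, 669], array([68.8, 42.3])), ([79, 279, 22, 35, 385], array([ 90.1, 296. ])), ([117, 288, 19, 34, 268], array([126.4, 301.4])), ([142, 317, 4, 4, 7], array([143.6, 318.6])), ([332, 320, 11, 14, 114], array([337. , 326.9])), ([65, 334, 5, 4, 7], array([ 66.9, 335.6])), ([52, 336, 4, 7, 9], array([ 53.3, 339.1])), ([76, 340, 4, 4, 7], array([ 77.6, 341.9])), ([156, 347, 6, 4, 9], array([159. , 348.9])), ([58, 356, 5, 4, 9], array([ 60.2, 357.7])), ([40, 359, 6, 5, 9], array([ 42.3, 360.9])), ([27, 362, 4, 6, 10], array([ 28.6, 364.3])), ([13, 374, 4, 4, 7], array([ 14.1, 375.4])), ([173, 376, 5, 4, 7], array([175.3, 377.1])), ([208, 377, 5, 5, 7], array([210.1, 379.3])), ([32, 390, 6, 7, 8], array([ 34.2, 392.8])), ([97, 395, 3, 5, 7], array([ 98.1, 397.3]))] side [([354, 135, 3, 3, 7], array([
[... 379 characters left out ...]
, (322, 113), (324, 156), (326, 174), (328, 174), (330, 174), (332, 174), (334, 175), (336, 170), (338, 99), (340, 103), (342, 102), (344, 140), (346, 177), (348, 177), (350, 161), (352, 99), (354, 87), (356, 87), (358, 86), (360, 68), (362, 139), (364, 177), (366, 174), (368, 177)]
[(330, 176), (332, 177), (334, 172), (336, 100), (338, 86), (340, 87), (342, 86), (344, 160), (346, 180), (348, 180), (350, 157), (352, 90), (354, 98), (356, 102), (358, 104), (360, 104), (362, 102), (364, 138), (366, 177), (368, 176), (370, 177), (372, 91), (374, 86), (376, 87), (378, 141), (380, 179), (382, 178), (384, 179)]
brass left at base 0
flask 47
dish_a 468
dish_b 74
tomato 0
punch 558
box 0
spatula 371
```

The cap looks seated: flange centre column 357.2 against disc centre 356.6, no brass showing, hub top where predicted. The dish, punch and spatula patches differ from the start, probably from arm shadow or occlusion. I'll lift clear and check by template matching.

```bash
python3 -m jog '[[[0,0,0],[-1.5,0,-2],1],[[0,0,0],[-3,0.8,-4],1],[[0,0,0],[-4.5,2,-5],1],[[0,0,0],[-6,4,-6],1],[[0,0,0],[-7.5,6,-6],1],[[0,0,0],[-9,8,-6],1],[[0,0,0],[-9,11,-6],1],[[0,0,0],[-9,14,-6],1],[[0,0,0],[-9,17,-6],1],[[0,0,0],[-9,17,-6],1],[[0,0,0],[-9,17,-6],1],[[0,0,0],[-9,17,-6],1]]'
python3 - <<'E'
from h import *
for cam,items in (('side',dict(flask=(255,160),dish_a=(220,193),dish_b=(290,137),tomato=(452,320),punch=(288,298),box=(274,379),spat=(280,224),blade=(253,238))),('scene',dict(flask=(421,250),dish_a=(428,214),dish_b=(424,321),tomato=(195,182),spat=(362,196)))):
    n=grab(cam,cam+'11')['color'];o=load(cam+'0')['color']
    for k,(u,v) in items.items():
        e=lambda im:cv2.GaussianBlur(cv2.cvtColor(im,cv2.COLOR_RGB2GRAY),(3,3),0)
        T=e(o)[v-13:v+14,u-13:u+14];S=e(n)[v-25:v+26,u-25:u+26];m=cv2.matchTemplate(S,T,cv2.TM_CCOEFF_NORMED);_,q,_,p=cv2.minMaxLoc(m)
        print(cam,k,'score',round(q,2),'shift',(p[0]-12,p[1]-12))
d=load('side11');o=load('s5');print('press/cap-platen, side changed',(cv2.absdiff(d['color'],load('s10')['color']).max(2)>40)[320:365,332:382].sum(), state()['ft_force'])
E
```

```text
time_s: 20.03
ee_pos: [0.5799, -0.1724, 0.251]
orientation: [[-0.495, 0.765, 0.412], [0.586, 0.644, -0.492], [-0.642, -0.002, -0.767]]
ft_force: [-0.9, 0.4, 0.8]
opening: 0.0852
side flask score 1.0 shift (0, 0)
side dish_a score 0.74 shift (0, -1)
side dish_b score 0.34 shift (10, 12)
side tomato score 1.0 shift (0, 0)
side punch score 1.0 shift (0, 0)
side box score 1.0 shift (0, 0)
side spat score 0.59 shift (-6, 3)
side blade score 0.57 shift (12, -7)
scene flask score 1.0 shift (0, 0)
scene dish_a score 0.76 shift (0, 0)
scene dish_b score 1.0 shift (0, 0)
scene tomato score 1.0 shift (0, 0)
scene spat score 0.68 shift (-4, 8)
press/cap-platen, side changed 0 [-0.54217929 -0.28911769  0.08774933]
```

```bash
python3 - <<'E'
from h import *
for cam in ('scene','side'):
  for tag in ('0','11'):
    d=load(cam+tag);h=cv2.cvtColor(d['color'],cv2.COLOR_RGB2HSV)
    m=cv2.inRange(h,(9,90,40),(22,255,255));y,x=((170,240),(335,390)) if cam=='scene' else ((205,250),(235,305))
    k=np.zeros_like(m);k[y[0]:y[1],x[0]:x[1]]=m[y[0]:y[1],x[0]:x[1]]
    n,l,st,c=cv2.connectedComponentsWithStats(k);i=1+st[1:,4].argmax();print(cam,tag,st[i],c[i].round(1))
d=load('side11')['color'];print('platen/cap gone, sinking done: side px at',d[185,330:346].mean(0).round())
E
```

```text
scene 0 [351 197  14  25 140] [357.4 209.2]
scene 11 [351 197  14  26 138] [357.3 209.4]
side 0 [266 212  27  19 163] [279.5 220.6]
side 11 [266 212  28  18 158] [279.8 220.3]
platen/cap gone, sinking done: side px at [45. 46. 45.]
```

The spatula handle has not moved (only shadows changed), and the arm is clear and touching nothing. Handing in.

```bash
python3 -c "
from station import close_job
print(close_job())"
```

```text
the job is handed in; nothing more can be done
None
```

The cap is seated on the right-hand die base and released, and the job is handed in after about 20 s of robot time. No verdict was reported.

**What I did:**
- **Valve and ram:** I turned the red valve about 30° (0.52 rad) anticlockwise. The ram sank slowly, roughly 20–30 mm/s by image estimate, until two side pictures in a row showed no more movement.
- **Taking the cap out:** I gripped the aluminium cap by its hub with the tool tilted 50° and backed it out along the tool axis, clear of the anvil.
- **Seating it:** I lowered it in millimetre steps onto the base farthest to the robot's right.

**Last checks:**
- **Seating:** First contact came at the seated height (cap origin 14.0 mm), with under 10 N at the wrist.
- **Centring:** In the side view the flange and base centres agree within about 1 px (roughly 2 mm), no brass shows, and the cap did not shift after release.
- **Arm:** It stood clear of everything, with the force reading near zero.
- **Bystanders:** Flask, tomato, punch, slide box and dish_b match their starting positions exactly in at least one view. The spatula's handle is unmoved. Dish_a matched less well (0.74–0.76) because of changed shadow, but with at most 1 px of shift.

**What disagreed:**
- **Cap position in the jaws:** The camera readings differed by several mm. I settled it by comparing the flange and base rims at close range.
- **Dish_b, side view:** The template match failed (0.34), probably because the arm was in the way.
- **Ram position:** I judged it only from pictures, since there was no joint reading.

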